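# Blister pack off the display peg, into the station tray

### The arm

A 6-joint arm with a two-finger parallel gripper is mounted at the origin on the work surface. World frame = base frame: x ahead of the robot, y to its left, z up, the work surface at z = 0. Lengths are in m, angles in rad, forces in N, time in s.
With the tool pointing down it reaches from about 0.35 to 0.95 m from the base axis. Payload 17.4 kg.
Tool frame: the origin (TCP) lies on the centre line of the jaws, within the pads' length; the fingertips stand 22 mm ahead of it and the grasp point (between the pads) lies 3 mm ahead of it; z points along the fingers, y is the direction in which the jaws open and shut (so a half turn about z gives the same grasp; the last joint's range is limited). The gripper opens to 93 mm and grips with 3 to 60 N. Pads are 15 mm wide; open, the fingers measure 128 mm over their backs; the gripper's body (75 mm by 188 mm) begins 65 mm behind the grasp point.
Start: joints at [-1.145, 0.116, 1.442, -0, 1.584, -0.038], TCP at [0.302, -0.604, 0.241] pointing down, gripper open.
Joint ranges: [-2.83, 2.83], [-0.83, 2.19], [0.07, 2.5], [-1.14, 4.28], [0.01, 3], [-2.97, 2.97]. Speed limits (rad/s): [1.89, 1.89, 2.22, 3.14, 3.14, 3.14].

### API

Orientations are given as a unit quaternion [w, x, y, z].
In Python, from cell import arm, vision gives the robot as it stands.
- The arm moves only by the tool drive_tool, never from a script. Its arguments are lists of equal length, an entry for each row: "linear": the shift along the tool's x, y, z in mm, a list of three; "delta_rot": the turn, a rotation vector about the tool's x, y, z in rad, a list of three. In form: {"linear": [[tx, ty, tz], ...], "delta_rot": [[ax, ay, az], ...]}. A call has 1 to 12 rows; each row shifts and turns the commanded pose from where the row before left it, along the tool's axes as they then stand; what a row does not reach is not made up. A row lasts 1/10 s, in which the tool goes at most 50 mm and 8.59 degrees, less where a joint would pass 70% of its speed; a pose out of reach is approached as far as the arm can. A call is refused whole if a number of a shift passes 50 or a number of a turn 0.15, either way. A call with a gripper value outside its range is refused whole. "jaw" is the closure, from -1 (fully open) to 1 (shut), so that 0 is half open, set as the call begins (left out, the last holds). The fingers move at their own pace and stop on an object; the grip force is fixed at half the most. Time passes only in rows, so rows that do not move let the fingers close. It gives the time, the measured TCP pose, the force and the opening at its end, in the units of the state.
- arm.observe(): the state, without advancing time (a new reading comes with each control period).
- vision.camera(name): name is "side" or "top" or "wrist"; returns (picture, depth): 384x512x3 uint8, red, green, blue; 384x512 float32, m along the optical axis (not along the pixel's ray), 0 where there is no reading.
- vision.camera_model(name): a dict with "K" (3x3 intrinsics, pixels), "world_from_camera" (4x4, takes a point from camera to world coordinates); the wrist camera has in their place "hand_eye" (4x4, takes a point from camera to tool coordinates, whose origin is the TCP and whose axes are the flange's). Camera axes: x right, y down, z forward; pixel columns grow to the right and rows downward; lengths in m; the calibration is good to about 2 mm. A picture is of the moment at which its call begins: read the wrist's pose just before it. camera_model takes no time and is no camera call.
- arm.job_done(): hands the job in, once; it reports no verdict.
The state is a dict: "clock": time; "qpos": joint angles; "dq": joint speeds; "joint_efforts": joint torques, N m; "ee_pos": TCP position; "ee_rot": TCP orientation; "force": force on the tool from outside, world axes, zero at the start; "torque": the same for the moment, N m; "finger_gap": finger opening in m.
Only numpy, scipy, OpenCV 4.12 (cv2) and the standard library are available. Lean on these libraries where they do the work, as an engineer would, in place of code of your own. Each camera call takes 0.05 s, during which the arm holds its last target. There are 200 camera calls.

### The job

Take the blue blister pack of probe tips off its display peg: raise it until its hang hole clears the peg's upturned tip, slide it off without forcing the peg, and stand it upright on the floor of the white tray, set down and not dropped. Leave the orange pack on its peg and do not disturb the jar, the objective or the slide case.

Things in the scene. Friction and masses are not known exactly. Their poses are not given: they have to be found in the camera images.
- stand: Fixed black display stand. Origin: underside of its base plate, midway between its two pack places, which lie at own x = -80 and +80 mm. Base plate 300 mm (own x), own y from -70 to +105 mm, 15 mm thick; the packs stand on it. At each place a post at own y = +86 mm carries one level steel peg, a rod of 8 mm diameter that points along own -y, in line with the place.
- post_a (a point): Centre of the top of the aluminium post at the stand's own x = -80 mm (22 by 18 mm, top 171 mm above the table). A black clamp (36 by 30 by 22 mm) holds this post's peg wherever it was last left: the peg's centre line is 124 to 149 mm above the table, varies from start to start and is NOT reported: find it by touch or sight. The clamp does not give.
- post_b (a point): The same for the post at own x = +80 mm; its peg's height differs from the other's. Both pegs end in an upturned tip of the same 8 mm rod: rod centre at the stand's own y = -80 mm (166 mm from the post's centre), outer side at -84 mm, end of the tip 36 mm above the peg's centre line.
- pack_blue_mid (a point): The blue blister pack, rigid, 0.15 to 0.31 kg, 196 mm high; this point is its centre, half-way up. Below, a box 90 mm (own x) by 40 mm (own y) by 80 mm high with a white window; above, a flat card 60 mm wide (own x), 8 mm thick (own y). At the start it stands upright on either place of the stand, own axes like the stand's within 0.05 rad, the peg through its hang hole.
- blue_hole (a point): Centre of the hang hole in the blue pack's card: a rectangle 28 mm wide and 44 mm high, 20 mm above the pack's centre. The pack must rise 9 to 34 mm before the hole's lower edge meets the underside of the peg. Only within the last 4 mm of that rise does the hole's upper edge clear the upturned tip; raised less, the card catches on the tip.
- blue_tab (a point): A good place to grip the blue pack across its 8 mm thickness (own y): middle of the plain tab above the hole, 80 mm above the pack's centre and 18 mm below its top. The tab is 60 mm wide and 56 mm high.
- pack_orange_mid (a point): An orange pack, otherwise the same as the blue one, standing on the stand's other place with the other peg through its hole. Point at its centre as for the blue pack. Stays where it is.
- tray: Fixed white open tray, outside 150 mm (own x) by 100 mm (own y) by 35 mm high, walls and floor 6 mm thick, so inside 138 by 88 mm. Origin: centre of its underside, on the table. The blue pack's 90 mm side fits along the tray's own x.
- jar: Bystander: amber glass jar with a black cap, 54 mm diameter, 85 mm high, standing. Origin: centre of its underside.
- objective: Bystander: brass microscope objective standing on its thread, 40 mm diameter, 66 mm high. Origin: centre of its underside.
- slide_case: Bystander: flat green slide case 80 by 50 by 30 mm. Origin: centre of its underside.
There are look-alikes about, which are no part of the job. Of the things like the part that bears pack_blue_mid, leave any that is green; of the rest the larger one is meant.

How it is judged:
On the way:
1. the blue pack is off the peg: its card is past the upturned tip (y of pack_blue_mid in the frame of stand below -0.095 m), for 0.1 s.
At the end, for the whole second after the job is handed in: The blue pack is released and at rest inside the white tray, standing on its floor (underside within 5 mm of it), upright within 0.1 rad, its centre within 40 mm of the tray's centre along each tray axis; the orange pack is within 20 mm of where it was (x of pack_blue_mid in the frame of tray between -0.04 and 0.04 m and y of pack_blue_mid in the frame of tray between -0.04 and 0.04 m and z of pack_blue_mid in the frame of tray between 0.099 and 0.109 m and angle between pack_blue_mid's own z axis and vertical below 0.1 rad and linear speed of pack_blue below 0.02 m/s and distance of pack_orange_mid from where it was at the start of the episode below 0.02 m); the robot touches nothing.
It fails at once if the blue pack is forced against the peg or stand with more than 25 N (contact force between pack_blue and stand above 25 N).
It fails at once if the blue pack is dropped or thrown: moving faster than 0.5 m/s while not held (linear speed of pack_blue above 0.5 m/s and contact force between the fingers and pack_blue below 0.3 N).
It fails at once if the orange pack is moved by more than 20 mm (distance of pack_orange_mid from where it was at the start of the episode above 0.02 m).
It fails at once if the jar, objective or slide case is moved by more than 20 mm (distance of any of jar, objective, slide_case from where it was at the start of the episode above 0.02 m).
It also fails if it takes over 51 s, if anything falls off the work surface, if the arm or the gripper's body presses on something with over 40 N, if the wrist force passes 120 N, or if a joint passes its speed limit or range.

## Working session

There is one attempt and no reset: what is moved stays moved. The work goes in short steps, Python scripts to look and compute and a tool call to move; the robot and the scene stay as the last step left them, time stands still between calls to the robot, and variables do not carry over. Pictures are saved under pics/ and viewed, about 8 in all and at most 12, crops included, and the job is handed in when it is done.

Besides the shell and the picture viewer there is one more tool, called in YAML: its name, and indented under it one key for each argument. drive_tool: Moves the arm, as the interface text tells. Its arguments: {"type":"object","properties":{"linear":{"type":"array","items":{"type":"array","items":{"type":"number"}}},"delta_rot":{"type":"array","items":{"type":"array","items":{"type":"number"}}},"jaw":{"type":"number"}},"required":["linear","delta_rot"]}

```bash
mkdir -p pics; python3 - <<'E'
from cell import arm, vision
import cv2,numpy as np
print(arm.observe())
for n in("top","side"):
    p,d=vision.camera(n); cv2.imwrite(f"pics/{n}0.png",p[:,:,::-1]); np.savez(f"{n}0.npz",p=p,d=d)
    print(n,{k:np.round(v,4).tolist() for k,v in vision.camera_model(n).items() if k in("K","world_from_camera")})
print(vision.camera_model("wrist"))
a=np.hstack([cv2.imread("pics/top0.png"),cv2.imread("pics/side0.png")])
E
```

```text
{'clock': 0.0, 'qpos': array([-1.14483632e+00,  1.16481554e-01,  1.44225488e+00,  1.21112823e-05,
        1.58393805e+00, -3.77969668e-02]), 'dq': array([ 0.00056723, -0.00118946, -0.00152273, -0.00060068, -0.00140589,
       -0.00163927]), 'joint_efforts': array([ 1.25339957e-03, -7.21270823e+01, -6.22606444e+01,  7.79908570e-02,
        2.40458065e-02, -9.97262237e-05]), 'ee_pos': array([ 0.30186629, -0.6035619 ,  0.23991458]), 'ee_rot': array([-5.31926803e-04,  9.73236265e-01,  2.29806179e-01, -9.83822080e-05]), 'force': array([-0.32702022, -0.3290853 ,  0.68037491]), 'torque': array([-0.00561158,  0.02049308, -0.03694958]), 'finger_gap': 0.09285001174976754}
top {'K': [[477.1795, 0.0, 253.5283], [0.0, 477.1795, 192.387], [0.0, 0.0, 1.0]], 'world_from_camera': [[0.024, -0.9904, 0.1363, 0.3948], [-0.9995, -0.0263, -0.0151, 0.0536], [0.0185, -0.1358, -0.9906, 1.259], [0.0, 0.0, 0.0, 1.0]]}
side {'K': [[440.8098, 0.0, 249.9393], [0.0, 440.8098, 189.1544], [0.0, 0.0, 1.0]], 'world_from_camera': [[-0.6936, -0.3801, 0.6119, -0.0519], [-0.7204, 0.365, -0.5898, 0.6354], [0.0009, -0.8499, -0.527, 0.6721], [0.0, 0.0, 0.0, 1.0]]}
{'K': array([[287.83003721,   0.        , 247.14556244],
       [  0.        , 287.83003721, 188.95284073],
       [  0.        ,   0.        ,   1.        ]]), 'hand_eye': array([[ 1.32718432e-03, -9.69561603e-01, -2.44843903e-01,
         6.84671719e-02],
       [ 9.99998997e-01,  1.40778005e-03, -1.54165536e-04,
         1.51431738e-04],
       [ 4.94159347e-04, -2.44843453e-01,  9.69562499e-01,
        -1.43222312e-01],
       [ 0.00000000e+00,  0.00000000e+00,  0.00000000e+00,
         1.00000000e+00]])}
```

View pics/top0.png

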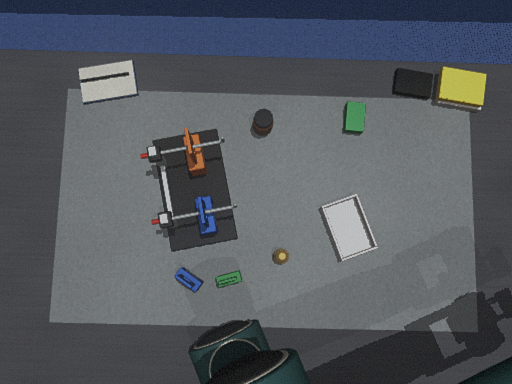

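View pics/side0.png

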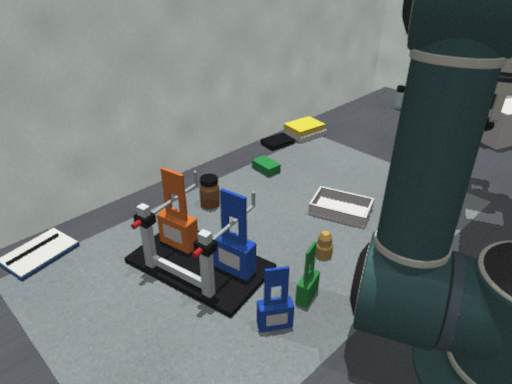

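The top view shows the blue candidates: the pack on the peg (205,215), a loose blue pack (189,279), and a green one (229,279). The target is the one on the peg: it isn't green, and it's the larger of the two blue ones. I'll confirm with an enlarged crop and measure.

```bash
cat > h.py <<'E'
import numpy as np,cv2
from cell import arm,vision
from scipy.spatial.transform import Rotation as R
def cloud(n,p=None,d=None,W=None):
    m=vision.camera_model(n);K=m["K"]
    v,u=np.mgrid[:384,:512]
    c=np.stack([(u-K[0,2])/K[0,0]*d,(v-K[1,2])/K[1,1]*d,d],-1)
    W=m["world_from_camera"] if W is None else W
    return c@W[:3,:3].T+W[:3,3]
def ray(n,uv,z):
    m=vision.camera_model(n);K=m["K"];W=m["world_from_camera"]
    r=W[:3,:3]@np.linalg.solve(K,[uv[0],uv[1],1]);o=W[:3,3]
    return o+r*(z-o[2])/r[2]
E
python3 - <<'E'
from h import *
t=np.load("top0.npz");s=np.load("side0.npz")
I=np.vstack([cv2.resize(t['p'][100:310,120:300][:,:,::-1],None,fx=1.5,fy=1.5,interpolation=2) ,np.zeros((10,270,3),np.uint8)])
J=cv2.resize(s['p'][150:340,100:340][:,:,::-1],None,fx=3.3/1.6,fy=3.3/1.6,interpolation=2)
I=cv2.resize(t['p'][110:300,130:300][:,:,::-1],None,fx=J.shape[0]/190*.8,fy=J.shape[0]/190*.8,interpolation=2)
O=np.zeros((J.shape[0],J.shape[1]+I.shape[1],3),np.uint8);O[:,:J.shape[1]]=J;O[:I.shape[0],J.shape[1]:]=I;print(O.shape,I.shape)
cv2.imwrite("pics/crop1.png",O)
for n,q in(("top",t),("side",s)):
    P=cloud(n,d=q['d']);h=cv2.cvtColor(q['p'],cv2.COLOR_RGB2HSV)
    for nm,lo,hi in(("blue",105,128),("orange",5,15),("green",50,80)):
        m=((h[...,0]>=lo)&(h[...,0]<=hi)&(h[...,1]>150)&(h[...,2]>50)&(q['d']>0)).astype(np.uint8)
        k,l,st,ce=cv2.connectedComponentsWithStats(m)
        for i in range(1,k):
            if st[i,4]>60:
                X=P[l==i];print(n,nm,st[i],np.round(np.percentile(X,[2,50,98],axis=0),3).tolist())
    m=((h[...,1]<50)&(h[...,2]>110)&(q['d']>0)&(P[...,0]>.15)&(P[...,0]<.9)&(abs(P[...,1])<.6)).astype(np.uint8)
    k,l,st,ce=cv2.connectedComponentsWithStats(m)
    for i in range(1,k):
        if st[i,4]>25:
            X=P[l==i];print(n,"white",st[i],np.round(np.percentile(X,[2,50,98],axis=0),3).tolist())
E
```

```text
(392, 776, 3) (314, 281, 3)
top blue [195 197  11  28 131] [[0.472, 0.145, 0.093], [0.501, 0.155, 0.21], [0.535, 0.178, 0.215]]
top blue [202 196  11  14  90] [[0.511, 0.139, 0.089], [0.528, 0.148, 0.095], [0.541, 0.16, 0.12]]
top blue [201 213  16  21 149] [[0.452, 0.128, 0.09], [0.47, 0.138, 0.095], [0.499, 0.158, 0.1]]
top blue [175 268  27  24 204] [[0.314, 0.164, 0.054], [0.34, 0.189, 0.06], [0.363, 0.218, 0.148]]
top orange [183 128   9  26 115] [[0.625, 0.18, 0.091], [0.658, 0.19, 0.21], [0.69, 0.213, 0.215]]
top orange [191 134   9  10  66] [[0.674, 0.175, 0.089], [0.686, 0.184, 0.095], [0.698, 0.195, 0.114]]
top orange [186 147  19  24 228] [[0.609, 0.163, 0.089], [0.629, 0.178, 0.095], [0.662, 0.203, 0.1]]
top white [   50    67   424   263 78610] [[0.235, -0.516, -0.004], [0.533, -0.006, 0.001], [0.835, 0.529, 0.013]]
top white [161 147  25   7  66] [[0.637, 0.203, 0.14], [0.645, 0.231, 0.143], [0.653, 0.259, 0.148]]
top white [161 166  38  54 277] [[0.483, 0.17, 0.04], [0.544, 0.255, 0.046], [0.622, 0.274, 0.145]]
top white [159 214   9  10  70] [[0.47, 0.232, 0.166], [0.
[... 1948 characters left out ...]
   7  17  74] [[0.688, 0.164, -0.002], [0.757, 0.188, 0.0], [0.789, 0.218, 0.077]]
side white [163 224  18  19 186] [[0.624, 0.203, 0.041], [0.647, 0.209, 0.059], [0.671, 0.215, 0.075]]
side white [454 229   7   7  29] [[0.219, -0.367, -0.002], [0.224, -0.35, 0.001], [0.23, -0.332, 0.002]]
side white [219 249  20  19 205] [[0.469, 0.168, 0.044], [0.491, 0.173, 0.06], [0.515, 0.179, 0.074]]
side white [152 255  50  28 307] [[0.487, 0.227, 0.013], [0.559, 0.257, 0.044], [0.635, 0.277, 0.055]]
side white [271 286  11  12 103] [[0.335, 0.113, -0.002], [0.397, 0.128, -0.0], [0.41, 0.185, 0.093]]
side white [267 315  14  10  44] [[0.322, 0.198, 0.024], [0.332, 0.212, 0.037], [0.336, 0.218, 0.044]]
```

View pics/crop1.png

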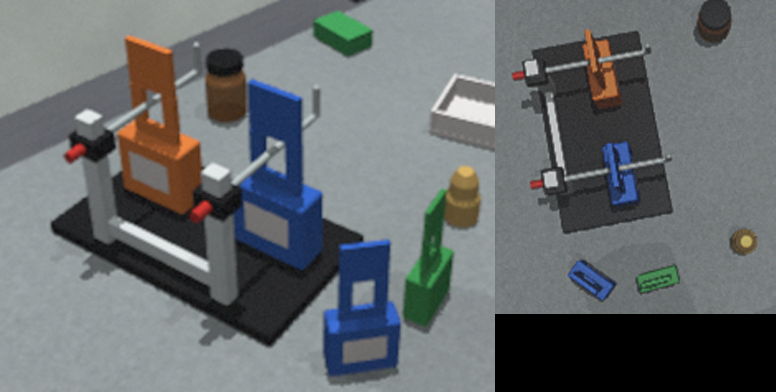

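The crop confirms it: the large blue pack hangs on the near post's peg. The small blue and green ones stand loose on the table. Next I'll measure the geometry.

```bash
python3 - <<'E'
from h import *
t=np.load("top0.npz");s=np.load("side0.npz")
PT=cloud("top",d=t['d']);PS=cloud("side",d=s['d'])
hT=cv2.cvtColor(t['p'],cv2.COLOR_RGB2HSV);hS=cv2.cvtColor(s['p'],cv2.COLOR_RGB2HSV)
def sel(P,h,lo,hi,z0,z1,x0,x1,y0,y1,S=150):
    return P[(h[...,0]>=lo)&(h[...,0]<=hi)&(h[...,1]>S)&(P[...,2]>z0)&(P[...,2]<z1)&(P[...,0]>x0)&(P[...,0]<x1)&(P[...,1]>y0)&(P[...,1]<y1)]
def rect(X):
    r=cv2.minAreaRect((X[:,:2]*1000).astype(np.float32));return [np.round(a,1) for a in r]
for nm,lo,hi,x0,x1 in(("blue",105,128,.42,.58),("orange",5,15,.58,.75)):
    print(nm,"card top",rect(sel(PT,hT,lo,hi,.203,.225,x0,x1,.1,.25)),"box top",rect(sel(PT,hT,lo,hi,.085,.105,x0,x1,.1,.25)))
    X=sel(PS,hS,lo,hi,.165,.207,x0,x1,.1,.25); c=X.mean(0); A=np.linalg.svd(X-c,full_matrices=False)
    print(" side card plane c",c.round(4),"n",A[2][2].round(3), "xrange",np.percentile(X[:,0],[1,99]).round(3))
# posts tops
for P,n in((PT,"top"),(PS,"side")):
  g=t['p'] if n=="top" else s['p']; h=hT if n=="top" else hS
  for x0,x1 in((.44,.53),(.60,.70)):
    m=(P[...,2]>.165)&(P[...,2]<.177)&(P[...,0]>x0)&(P[...,0]<x1)&(P[...,1]>.215)&(P[...,1]<.31)
    X=P[m]; print(n,"post",len(X),X.mean(0).round(4) if len(X) else '',rect(X) if len(X)>5 else '')
  # peg pts: near line between posts and tips
  for x0,x1,y0,y1 in((.47,.53,.02,.13),(.64,.7,.06,.17)):
    m=(P[...,2]>.105)&(P[...,2]<.21)&(P[...,0]>x0)&(P[...,0]<x1)&(P[...,1]>y0)&(P[...,1]<y1)&(h[...,1]<90)
    X=P[m];X=X[np.argsort(X[:,1])]
    print(n,"peg",len(X));
    for b in np.arange(y0,y1,.01):
        q=X[(X[:,1]>=b)&(X[:,1]<b+.01)]
        if len(q): print("  y%.2f"%b,len(q),np.median(q,0).round(4),q[:,2].max().round(3))
# tray rim
m=(PT[...,2]>.025)&(PT[...,2]<.042)&(PT[...,1]<-.1)&(PT[...,1]>-.36)&(PT[...,0]>.33)&(PT[...,0]<.6)
X=PT[m];print("tray",rect(X),len(X))
m=(PT[...,2]>.015)&(PT[...,2]<.09)&(PT[...,0]>.33)&(PT[...,0]<.48)&(PT[...,1]<.03)&(PT[...,1]>-.08)
print("objective",rect(PT[m]),PT[m][:,2].max())
E
```

```text
blue card top [array([497.8, 152.9]), array([56.7,  8. ]), np.float64(12.3)] box top [array([497.6, 152.3]), array([89.1, 38.5]), np.float64(12.1)]
 side card plane c [0.493  0.1567 0.1865] n [-0.227  0.974 -0.002] xrange [0.467 0.521]
orange card top [array([652.4, 188. ]), array([59. ,  7.8]), np.float64(13.0)] box top [array([652.3, 187.7]), array([88.2, 39. ]), np.float64(13.0)]
 side card plane c [0.6473 0.1917 0.1863] n [ 0.243 -0.97   0.002] xrange [0.622 0.677]
top post 78 [0.4795 0.2413 0.1702] [array([479.1, 241.6]), array([21.1, 18.3]), np.float64(5.9)]
top post 79 [0.635  0.2753 0.1701] [array([635.5, 275.9]), array([22.2, 18.4]), np.float64(10.9)]
top peg 83
  y0.07 9 [0.5139 0.0787 0.1724] 0.178
  y0.08 17 [0.5147 0.0841 0.1439] 0.176
  y0.09 13 [0.5122 0.0956 0.1426] 0.147
  y0.10 17 [0.5097 0.1051 0.1429] 0.146
  y0.11 13 [0.5069 0.1142 0.1434] 0.148
  y0.12 14 [0.5043 0.1237 0.1428] 0.148
top peg 95
  y0.10 1 [0.6712 0.11   0.1502] 0.15
  y0.11 23 [0.6688 0.1139 0.1644] 0.178
  y0.12 15 [0.6681 0.1246 0.1419] 0.147
  y0.13 14 [0.6658 0.1353 0.1432] 0.146
  y0.14 13 [
[... 191 characters left out ...]
.float64(9.4)]
side post 72 [0.6333 0.2788 0.1692] [array([634.7, 277.4]), array([23.3, 19. ]), np.float64(6.0)]
side peg 90
  y0.07 6 [0.5123 0.0795 0.1499] 0.174
  y0.08 59 [0.5131 0.0835 0.1561] 0.175
  y0.09 12 [0.5094 0.0953 0.1412] 0.144
  y0.10 12 [0.5079 0.1037 0.1411] 0.143
  y0.11 1 [0.5033 0.1117 0.1397] 0.14
side peg 88
  y0.11 48 [0.6693 0.1173 0.159 ] 0.173
  y0.12 12 [0.6667 0.1256 0.141 ] 0.162
  y0.13 10 [0.6646 0.135  0.1412] 0.143
  y0.14 12 [0.6627 0.1444 0.141 ] 0.143
  y0.15 6 [0.6603 0.1525 0.1408] 0.142
tray [array([ 480.7, -212.9]), array([150.7, 100.9]), np.float64(20.5)] 511
objective [array([401.7, -38. ]), array([35.4, 38.2]), np.float64(1.2)] 0.07245008126363395
```

```bash
cat >> h.py <<'E'
def go(pos,yaw):
    s=arm.observe();q=s['ee_rot'];r=R.from_quat(q[[1,2,3,0]])
    T=R.from_euler('z',yaw,degrees=True)*R.from_euler('x',np.pi)
    d=r.inv().apply(np.array(pos)-s['ee_pos'])*1000
    print("t %.2f"%s['clock'],s['ee_pos'].round(4),"gap",round(s['finger_gap'],4),"F",s['force'].round(2))
    print("tool shift mm",d.round(1),"rot",(r.inv()*T).as_rotvec().round(4),"rot first, then shift",T.inv().apply(np.array(pos)-s['ee_pos']).round(4)*1000)
E
python3 -c "
from h import *
go([.4977,.1527,.33],12.2)"
```

```text
t 0.10 [ 0.3019 -0.6035  0.24  ] gap 0.0928 F [ 0.79  0.06 -1.09]
tool shift mm [ 513.4 -588.9  -89.4] rot [-1.100e-03  1.000e-04  2.508e-01] rot first, then shift [ 351.2 -697.8  -90. ]
```

drive_tool:
  linear:
    - [0,0,-45]
    - [0,0,-45]
    - [17.5,-35,0]
    - [17.5,-35,0]
    - [17.5,-35,0]
    - [17.5,-35,0]
    - [17.5,-35,0]
    - [17.5,-35,0]
    - [17.5,-35,0]
    - [17.5,-35,0]
    - [17.5,-35,0]
    - [17.5,-35,0]
  delta_rot:
    - [0,0,0.125]
    - [0,0,0.125]
    - [0,0,0]
    - [0,0,0]
    - [0,0,0]
    - [0,0,0]
    - [0,0,0]
    - [0,0,0]
    - [0,0,0]
    - [0,0,0]
    - [0,0,0]
    - [0,0,0]
  jaw: 0

```text
clock: 1.3
ee_pos: [0.3987, -0.223, 0.3305]
ee_rot: [-0.0, 0.994, 0.107, -0.0]
force: [0.6, 0.2, 0.3]
finger_gap: 0.0465
```

drive_tool:
  linear:
    - [17.5,-35,0]
    - [17.5,-35,0]
    - [17.5,-35,0]
    - [17.5,-35,0]
    - [17.5,-35,0]
    - [17.5,-35,0]
    - [17.5,-35,0]
    - [17.5,-35,0]
    - [17.5,-35,0]
    - [0,0,0]
    - [0,0,0]
  delta_rot:
    - [0,0,0]
    - [0,0,0]
    - [0,0,0]
    - [0,0,0]
    - [0,0,0]
    - [0,0,0]
    - [0,0,0]
    - [0,0,0]
    - [0,0,0]
    - [0,0,0]
    - [0,0,0]

```text
clock: 2.4
ee_pos: [0.4857, 0.1172, 0.3302]
ee_rot: [0.0, 0.994, 0.108, -0.001]
force: [-0.4, 0.4, 0.5]
finger_gap: 0.0463
```

```bash
python3 - <<'E'
from h import *
go([.4977,.1527,.196],12.2)
s=arm.observe();q=s['ee_rot']
p,d=vision.camera("wrist");cv2.imwrite("pics/w1.png",p[:,:,::-1])
W=np.eye(4);W[:3,:3]=R.from_quat(q[[1,2,3,0]]).as_matrix();W[:3,3]=s['ee_pos'];W=W@vision.camera_model("wrist")["hand_eye"]
P=cloud("wrist",d=d,W=W);h=cv2.cvtColor(p,cv2.COLOR_RGB2HSV)
m=(h[...,0]>=105)&(h[...,0]<=128)&(h[...,1]>150)&(P[...,2]>.2)&(P[...,2]<.222)&(d>0)
print(m.sum(),cv2.minAreaRect((P[m][:,:2]*1000).astype(np.float32)))
m=(h[...,0]>=105)&(h[...,0]<=128)&(h[...,1]>150)&(P[...,2]>.085)&(P[...,2]<.105)&(d>0)
print(m.sum(),cv2.minAreaRect((P[m][:,:2]*1000).astype(np.float32)))
E
```

```text
t 2.40 [0.4857 0.1172 0.3302] gap 0.0463 F [-0.37  0.36  0.46]
tool shift mm [ 19.5 -32.2 134.2] rot [0.0002 0.001  0.0026] rot first, then shift [ 19.3 -32.2 134.2]
576 ((499.1023254394531, 154.45416259765625), (58.73667907714844, 8.151473999023438), 12.077832221984863)
966 ((499.2586364746094, 154.17945861816406), (87.365478515625, 39.13555145263672), 11.955796241760254)
```

drive_tool:
  linear:
    - [10,-17,0]
    - [10.3,-16.3,0]
    - [0,0,30]
    - [0,0,30]
    - [0,0,30]
    - [0,0,24]
    - [0,0,10]
    - [0,0,10]
    - [0,0,0]
    - [0,0,0]
  delta_rot:
    - [0,0,0]
    - [0,0,0.002]
    - [0,0,0]
    - [0,0,0]
    - [0,0,0]
    - [0,0,0]
    - [0,0,0]
    - [0,0,0]
    - [0,0,0]
    - [0,0,0]

```text
clock: 3.45
ee_pos: [0.4989, 0.1534, 0.1977]
ee_rot: [-0.0, 0.994, 0.106, 0.001]
force: [-0.1, 0.7, 0.0]
finger_gap: 0.0466
```

```bash
python3 - <<'E'
from h import *
go([.4988,.154,.196],12.1)
p,d=vision.camera("side");cv2.imwrite("pics/s2.png",cv2.resize(p[90:300,100:340][:,:,::-1],None,fx=2.5,fy=2.5,interpolation=2))
E
```

```text
t 3.45 [0.4989 0.1534 0.1977] gap 0.0466 F [-0.13  0.73  0.02]
tool shift mm [ 0.  -0.6  1.7] rot [-0.0001 -0.0012  0.0003] rot first, then shift [ 0.  -0.6  1.7]
```

View pics/s2.png

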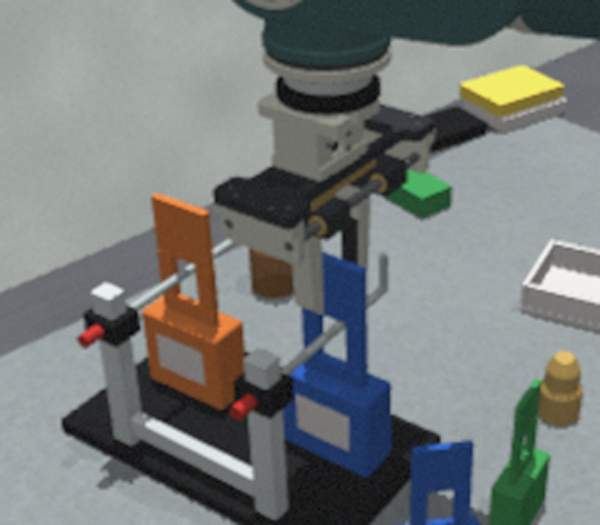

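The fingers straddle the tab: the near finger is at about (310,290), the card at (345,300), and the orange pack is clear. Next I'll close the jaws.

drive_tool:
  linear:
    - [0,-0.5,1]
    - [0,0,0]
    - [0,0,0]
    - [0,0,0]
    - [0,0,0]
    - [0,0,0]
    - [0,0,0]
    - [0,0,0]
    - [0,0,0]
    - [0,0,0]
  delta_rot:
    - [0,0,0]
    - [0,0,0]
    - [0,0,0]
    - [0,0,0]
    - [0,0,0]
    - [0,0,0]
    - [0,0,0]
    - [0,0,0]
    - [0,0,0]
    - [0,0,0]
  jaw: 1

```text
clock: 4.5
ee_pos: [0.4985, 0.154, 0.1956]
ee_rot: [0.0, 0.994, 0.106, -0.0]
force: [0.8, -0.9, 0.6]
finger_gap: 0.0078
```

drive_tool:
  linear:
    - [0,0,-2]
    - [0,0,-2]
    - [0,0,-2]
    - [0,0,-2]
    - [0,0,-2]
    - [0,0,-2]
    - [0,0,0]
    - [0,0,0]
    - [0,0,0]
  delta_rot:
    - [0,0,0]
    - [0,0,0]
    - [0,0,0]
    - [0,0,0]
    - [0,0,0]
    - [0,0,0]
    - [0,0,0]
    - [0,0,0]
    - [0,0,0]

```text
clock: 5.4
ee_pos: [0.4984, 0.154, 0.2075]
ee_rot: [-0.0, 0.994, 0.106, -0.0]
force: [-0.3, -0.1, -4.0]
finger_gap: 0.0081
```

drive_tool:
  linear:
    - [0,0,-2]
    - [0,0,-2]
    - [0,0,-2]
    - [0,0,-2]
    - [0,0,0]
    - [0,0,0]
    - [0,0,0]
  delta_rot:
    - [0,0,0]
    - [0,0,0]
    - [0,0,0]
    - [0,0,0]
    - [0,0,0]
    - [0,0,0]
    - [0,0,0]

```text
clock: 6.1
ee_pos: [0.4984, 0.154, 0.2156]
ee_rot: [0.0, 0.994, 0.106, -0.0]
force: [-0.2, 0.0, -3.3]
finger_gap: 0.0078
```

drive_tool:
  linear:
    - [0,0,-1]
    - [0,0,0]
    - [0,0,0]
  delta_rot:
    - [0,0,0]
    - [0,0,0]
    - [0,0,0]

```text
clock: 6.4
ee_pos: [0.4985, 0.154, 0.2166]
ee_rot: [0.0, 0.994, 0.106, -0.0]
force: [0.4, 0.3, -3.1]
finger_gap: 0.0075
```

```bash
python3 - <<'E'
from h import *
go([.4988,.154,.2175],12.1)
p,d=vision.camera("side");np.savez("s3.npz",p=p,d=d)
cv2.imwrite("pics/s3.png",cv2.resize(p[160:290,180:300][:,:,::-1],None,fx=4.5,fy=4.5,interpolation=2))
P=cloud("side",d=d);h=cv2.cvtColor(p,cv2.COLOR_RGB2HSV)
# hole: vertical profile of points behind the card; project known hole edges
m=vision.camera_model("side");C=np.linalg.inv(m["world_from_camera"])
def px(X): c=C[:3]@np.append(X,1); u=m["K"]@c; return (u[:2]/u[2]).round(1)
ex=np.array([.9775,.2110,0]);ey=np.array([-.211,.9775,0])
c0=np.array([.4985,.154,0])
for z in(.111+.021,.155+.021):
  print([px(c0+ex*a+ey*.004+[0,0,z]) for a in(-.014,.014)])
print("peg",[px(np.array([.479,.242,z])-ey*.08) for z in(.135,.143)],"tip",px([.5143,.0798,.175]))
E
```

```text
t 6.40 [0.4985 0.154  0.2166] gap 0.0075 F [ 0.37  0.34 -3.11]
tool shift mm [ 0.3  0.1 -0.9] rot [0.     0.0001 0.0006] rot first, then shift [ 0.3  0.1 -0.9]
[array([237.1, 228.5]), array([226.1, 223.9])]
[array([236.8, 210.6]), array([225.4, 206.2])]
peg [array([229.9, 226.6]), array([229.9, 223.4])] tip [253.3 191.2]
```

View pics/s3.png

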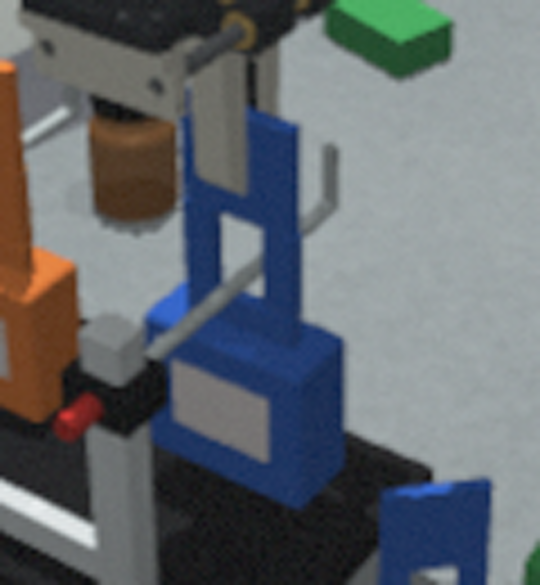

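drive_tool:
  linear:
    - [0,0,-1]
    - [0,0,0]
    - [0,0,0]
  delta_rot:
    - [0,0,0]
    - [0,0,0]
    - [0,0,0]

```text
clock: 6.75
ee_pos: [0.4985, 0.154, 0.2177]
ee_rot: [0.0, 0.994, 0.106, 0.0]
force: [1.0, 0.7, -3.1]
finger_gap: 0.0078
```

drive_tool:
  linear:
    - [0,0,-0.7]
    - [0,0,0]
    - [0,0,0]
  delta_rot:
    - [0,0,0]
    - [0,0,0]
    - [0,0,0]

```text
clock: 7.05
ee_pos: [0.4985, 0.1541, 0.2184]
ee_rot: [-0.0, 0.994, 0.106, 0.0]
force: [-0.0, 1.0, -2.5]
finger_gap: 0.0079
```

Still no contact at a rise of about 23 mm, so I'll continue in small steps.

drive_tool:
  linear:
    - [0,0,-0.6]
    - [0,0,0]
    - [0,0,0]
  delta_rot:
    - [0,0,0]
    - [0,0,0]
    - [0,0,0]

```text
clock: 7.35
ee_pos: [0.4985, 0.1541, 0.219]
ee_rot: [-0.0, 0.994, 0.106, 0.0]
force: [-0.1, 0.7, -2.4]
finger_gap: 0.008
```

drive_tool:
  linear:
    - [0,0,-0.6]
    - [0,0,0]
    - [0,0,0]
  delta_rot:
    - [0,0,0]
    - [0,0,0]
    - [0,0,0]

```text
clock: 7.65
ee_pos: [0.4985, 0.154, 0.2196]
ee_rot: [-0.0, 0.994, 0.106, 0.0]
force: [0.1, 0.5, -3.6]
finger_gap: 0.008
```

drive_tool:
  linear:
    - [0,0,-0.6]
    - [0,0,0]
    - [0,0,0]
  delta_rot:
    - [0,0,0]
    - [0,0,0]
    - [0,0,0]

```text
clock: 7.95
ee_pos: [0.4984, 0.154, 0.22]
ee_rot: [-0.0, 0.994, 0.106, -0.0]
force: [0.2, 0.3, -4.8]
finger_gap: 0.0078
```

drive_tool:
  linear:
    - [0,0,-0.6]
    - [0,0,0]
    - [0,0,0]
  delta_rot:
    - [0,0,0]
    - [0,0,0]
    - [0,0,0]

```text
clock: 8.25
ee_pos: [0.4983, 0.154, 0.2202]
ee_rot: [0.0, 0.994, 0.106, -0.0]
force: [1.6, -0.3, -12.0]
finger_gap: 0.0076
```

Contact is at z of about 0.2199. I'll back off to 0.218, 2 mm below it, and slide along tool +y (stand -y).

drive_tool:
  linear:
    - [0,0,1.3]
    - [0,0,1.3]
    - [0,0,0]
    - [0,0,0]
    - [0,0,0]
  delta_rot:
    - [0,0,0]
    - [0,0,0]
    - [0,0,0]
    - [0,0,0]
    - [0,0,0]

```text
clock: 8.75
ee_pos: [0.4985, 0.1541, 0.2184]
ee_rot: [-0.0, 0.994, 0.106, 0.0]
force: [0.1, -0.5, -2.6]
finger_gap: 0.0079
```

drive_tool:
  linear:
    - [0,3,0]
    - [0,5,0]
    - [0,5,0]
    - [0,5,0]
    - [0,5,0]
    - [0,5,0]
    - [0,5,0]
    - [0,5,0]
    - [0,5,0]
    - [0,5,0]
    - [0,5,0]
    - [0,4,0]
  delta_rot:
    - [0,0,0]
    - [0,0,0]
    - [0,0,0]
    - [0,0,0]
    - [0,0,0]
    - [0,0,0]
    - [0,0,0]
    - [0,0,0]
    - [0,0,0]
    - [0,0,0]
    - [0,0,0]
    - [0,0,0]

```text
clock: 9.95
ee_pos: [0.5105, 0.0979, 0.2181]
ee_rot: [0.0, 0.994, 0.106, -0.0]
force: [1.2, -0.4, -3.9]
finger_gap: 0.0073
```

```bash
python3 - <<'E'
from h import *
go([.5143+.211*.03,.0798-.9775*.03,.218],12.1)
p,d=vision.camera("side")
cv2.imwrite("pics/s4.png",cv2.resize(p[150:280,190:310][:,:,::-1],None,fx=4.5,fy=4.5,interpolation=2))
E
```

```text
t 9.95 [0.5105 0.0979 0.2181] gap 0.0073 F [ 1.18 -0.36 -3.91]
tool shift mm [-0.1 48.5  0.1] rot [0.0001 0.0001 0.0005] rot first, then shift [-0.  48.5  0.1]
```

View pics/s4.png

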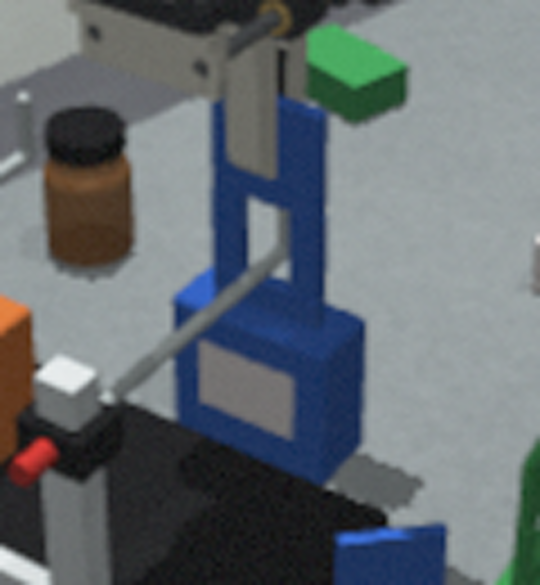

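The tip lies just ahead of the hole (285,215) and the pack is level. I'll continue slowly through the tip region.

drive_tool:
  linear:
    - [0,3,0]
    - [0,3,0]
    - [0,2,0]
    - [0,2,0]
    - [0,1,0]
    - [0,1,0]
    - [0,1,0]
    - [0,1,0]
    - [0,0,0]
  delta_rot:
    - [0,0,0]
    - [0,0,0]
    - [0,0,0]
    - [0,0,0]
    - [0,0,0]
    - [0,0,0]
    - [0,0,0]
    - [0,0,0]
    - [0,0,0]

```text
clock: 10.9
ee_pos: [0.5134, 0.0845, 0.2182]
ee_rot: [0.0, 0.994, 0.106, 0.0]
force: [-0.0, -0.0, -3.1]
finger_gap: 0.008
```

drive_tool:
  linear:
    - [0,1.5,0]
    - [0,2,0]
    - [0,2,0]
    - [0,2,0]
    - [0,0,0]
  delta_rot:
    - [0,0,0]
    - [0,0,0]
    - [0,0,0]
    - [0,0,0]
    - [0,0,0]

```text
clock: 11.4
ee_pos: [0.515, 0.077, 0.2182]
ee_rot: [0.0, 0.994, 0.106, 0.0]
force: [0.3, -0.2, -2.6]
finger_gap: 0.0079
```

drive_tool:
  linear:
    - [0,3,0]
    - [0,4,0]
    - [0,4,0]
    - [0,4,0]
    - [0,5,0]
    - [0,5,0]
    - [0,5,0]
    - [0,5,0]
    - [0,5,0]
    - [0,0,0]
    - [0,0,0]
  delta_rot:
    - [0,0,0]
    - [0,0,0]
    - [0,0,0]
    - [0,0,0]
    - [0,0,0]
    - [0,0,0]
    - [0,0,0]
    - [0,0,0]
    - [0,0,0]
    - [0,0,0]
    - [0,0,0]

```text
clock: 12.5
ee_pos: [0.5234, 0.0381, 0.2181]
ee_rot: [-0.0, 0.994, 0.106, -0.0]
force: [-0.1, -0.3, -3.6]
finger_gap: 0.0081
```

```bash
python3 - <<'E'
from h import *
go([.4807,-.2129,.36],20.5)
p,d=vision.camera("side")
cv2.imwrite("pics/s5.png",cv2.resize(p[130:310,190:410][:,:,::-1],None,fx=3,fy=3,interpolation=2))
E
```

```text
t 12.50 [0.5234 0.0381 0.2181] gap 0.0081 F [-0.12 -0.29 -3.57]
tool shift mm [ -94.4  236.4 -141.9] rot [-1.000e-04  0.000e+00 -1.463e-01] rot first, then shift [-127.9  220.2 -141.9]
```

View pics/s5.png

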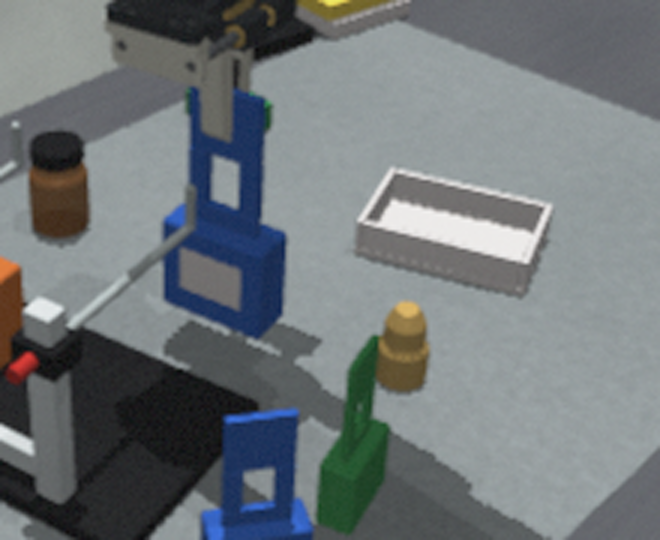

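The pack is off the peg and upright. I'll carry it to above the tray.

drive_tool:
  linear:
    - [0,2,-6]
    - [0,4,-12]
    - [-2,6,-14]
    - [-4,10,-14]
    - [-6,14,-12]
    - [-8,20,-6]
    - [-9,22,0]
    - [-9,22,0]
    - [-9,22,0]
    - [-9,22,0]
    - [-9,22,0]
    - [-9,22,0]
  delta_rot:
    - [0,0,0]
    - [0,0,0]
    - [0,0,0]
    - [0,0,0]
    - [0,0,0]
    - [0,0,0]
    - [0,0,0]
    - [0,0,0]
    - [0,0,0]
    - [0,0,0]
    - [0,0,0]
    - [0,0,0]

```text
clock: 13.75
ee_pos: [0.4898, -0.1631, 0.2831]
ee_rot: [0.0, 0.994, 0.105, 0.0]
force: [0.3, 0.1, -2.9]
finger_gap: 0.0079
```

drive_tool:
  linear:
    - [-8.5,20,0]
    - [-7,16,0]
    - [-4,8,0]
    - [-1,4,0]
    - [0,0,0]
    - [0,0,0]
    - [0,0,0]
    - [0,0,0]
  delta_rot:
    - [0,0,0]
    - [0,0,-0.03]
    - [0,0,-0.045]
    - [0,0,-0.045]
    - [0,0,-0.026]
    - [0,0,0]
    - [0,0,0]
    - [0,0,0]

```text
clock: 14.55
ee_pos: [0.4811, -0.2123, 0.2823]
ee_rot: [0.0, 0.984, 0.178, 0.0]
force: [0.4, -0.0, -3.4]
finger_gap: 0.0077
```

```bash
python3 - <<'E'
from h import *
go([.4807,-.2129,.1876],20.5)
p,d=vision.camera("side");P=cloud("side",d=d)
cv2.imwrite("pics/s6.png",cv2.resize(p[90:260,250:430][:,:,::-1],None,fx=3,fy=3,interpolation=2))
m=(P[...,2]>.028)&(P[...,2]<.04)&(P[...,1]<-.1)&(P[...,1]>-.33)&(P[...,0]>.36)&(P[...,0]<.6)&(d>0)
print("tray side",cv2.minAreaRect((P[m][:,:2]*1000).astype(np.float32)))
h=cv2.cvtColor(p,cv2.COLOR_RGB2HSV)
b=(h[...,0]>=105)&(h[...,0]<=128)&(h[...,1]>150)&(d>0)&(P[...,1]<-.1)
X=P[b];print("blue",np.percentile(X,[1,50,99],axis=0).round(3))
# front face of the card: plane normal for tilt
Y=X[X[:,2]>X[:,2].min()+.09];c=Y.mean(0);print(c.round(4),np.linalg.svd(Y-c,full_matrices=False)[2][2].round(3))
E
```

```text
t 14.55 [ 0.4811 -0.2123  0.2823] gap 0.0077 F [ 0.41 -0.03 -3.43]
tool shift mm [-0.6  0.4 94.7] rot [ 0.0001 -0.0001 -0.0004] rot first, then shift [-0.6  0.4 94.7]
tray side ((480.5238342285156, -210.83261108398438), (150.39691162109375, 107.23536682128906), 20.8553524017334)
blue [[ 0.433 -0.233  0.108]
 [ 0.469 -0.205  0.182]
 [ 0.513 -0.18   0.296]]
[ 0.4763 -0.2105  0.2498] [ 0.347 -0.938 -0.004]
```

View pics/s6.png

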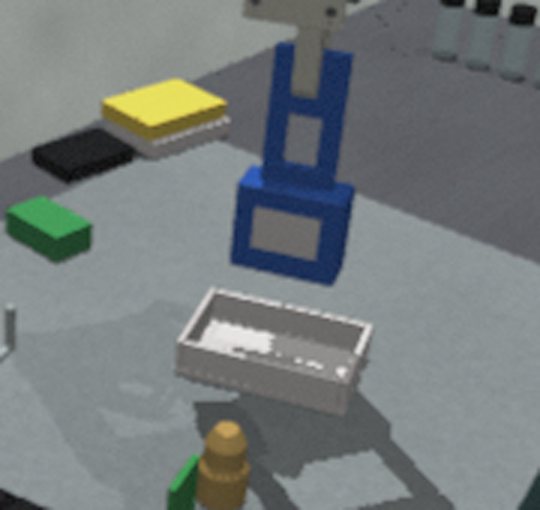

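The pack is upright and centred over the tray, with the objective clear. I'll lower it.

drive_tool:
  linear:
    - [0,0,8]
    - [0,0,14]
    - [0,0,15]
    - [0,0,15]
    - [0,0,14]
    - [0,0,10]
    - [0,0,6]
    - [0,0,4]
    - [0,0,3]
    - [0,0,2]
    - [0,0,0]
  delta_rot:
    - [0,0,0]
    - [0,0,0]
    - [0,0,0]
    - [0,0,0]
    - [0,0,0]
    - [0,0,0]
    - [0,0,0]
    - [0,0,0]
    - [0,0,0]
    - [0,0,0]
    - [0,0,0]

```text
clock: 15.7
ee_pos: [0.4812, -0.2125, 0.1913]
ee_rot: [0.0, 0.984, 0.178, 0.0]
force: [-0.7, 0.3, -3.4]
finger_gap: 0.0081
```

drive_tool:
  linear:
    - [0,0,1]
    - [0,0,1]
    - [0,0,1]
    - [0,0,0]
    - [0,0,0]
    - [0,0,0]
  delta_rot:
    - [0,0,0]
    - [0,0,0]
    - [0,0,0]
    - [0,0,0]
    - [0,0,0]
    - [0,0,0]

```text
clock: 16.3
ee_pos: [0.4812, -0.2125, 0.1882]
ee_rot: [0.0, 0.984, 0.178, 0.0]
force: [-0.8, 0.3, -3.6]
finger_gap: 0.0077
```

drive_tool:
  linear:
    - [0,0,0.7]
    - [0,0,0]
    - [0,0,0.7]
    - [0,0,0]
    - [0,0,0]
  delta_rot:
    - [0,0,0]
    - [0,0,0]
    - [0,0,0]
    - [0,0,0]
    - [0,0,0]

```text
clock: 16.8
ee_pos: [0.4812, -0.2124, 0.1867]
ee_rot: [-0.0, 0.984, 0.178, -0.0]
force: [0.3, 0.1, -2.7]
finger_gap: 0.0076
```

drive_tool:
  linear:
    - [0,0,0.6]
    - [0,0,0]
    - [0,0,0]
  delta_rot:
    - [0,0,0]
    - [0,0,0]
    - [0,0,0]

```text
clock: 17.1
ee_pos: [0.4813, -0.2125, 0.1866]
ee_rot: [0.0, 0.984, 0.178, 0.0]
force: [-2.4, 1.2, 4.1]
finger_gap: 0.0078
```

Contact is felt at the expected height: +4 N, at z 0.1866. Releasing.

drive_tool:
  linear:
    - [0,0,0]
    - [0,0,0]
    - [0,0,0]
    - [0,0,0]
    - [0,0,0]
    - [0,0,0]
    - [0,0,0]
    - [0,0,0]
  delta_rot:
    - [0,0,0]
    - [0,0,0]
    - [0,0,0]
    - [0,0,0]
    - [0,0,0]
    - [0,0,0]
    - [0,0,0]
    - [0,0,0]
  jaw: 0

```text
clock: 17.9
ee_pos: [0.4812, -0.2125, 0.1861]
ee_rot: [0.0, 0.984, 0.178, -0.0]
force: [-0.4, -0.5, -0.1]
finger_gap: 0.0464
```

drive_tool:
  linear:
    - [0,0,-3]
    - [0,0,-8]
    - [0,0,-20]
    - [0,0,-30]
    - [0,0,-30]
    - [0,0,-30]
    - [0,0,-20]
    - [0,0,0]
    - [0,0,0]
    - [0,0,0]
  delta_rot:
    - [0,0,0]
    - [0,0,0]
    - [0,0,0]
    - [0,0,0]
    - [0,0,0]
    - [0,0,0]
    - [0,0,0]
    - [0,0,0]
    - [0,0,0]
    - [0,0,0]

```text
clock: 18.9
ee_pos: [0.481, -0.2124, 0.3261]
ee_rot: [-0.0, 0.984, 0.178, -0.001]
force: [-0.6, 0.0, -0.2]
finger_gap: 0.0465
```

```bash
python3 - <<'E'
from h import *
go([.4807,-.2129,.33],20.5)
p,d=vision.camera("side");P=cloud("side",d=d);h=cv2.cvtColor(p,cv2.COLOR_RGB2HSV)
cv2.imwrite("pics/s7.png",cv2.resize(p[90:330,110:430][:,:,::-1],None,fx=2.3,fy=2.3,interpolation=2))
X=P[(h[...,0]>=105)&(h[...,0]<=128)&(h[...,1]>150)&(d>0)&(P[...,1]<-.1)]
Y=X[X[:,2]>.11];c=Y.mean(0);print("top z",np.percentile(X[:,2],99).round(4),c.round(4),np.linalg.svd(Y-c,full_matrices=False)[2][2].round(3))
s=arm.observe();q=s['ee_rot'];p,d=vision.camera("wrist")
W=np.eye(4);W[:3,:3]=R.from_quat(q[[1,2,3,0]]).as_matrix();W[:3,3]=s['ee_pos'];W=W@vision.camera_model("wrist")["hand_eye"]
P=cloud("wrist",d=d,W=W);h=cv2.cvtColor(p,cv2.COLOR_RGB2HSV)
B=(h[...,0]>=105)&(h[...,0]<=128)&(h[...,1]>150)&(d>0)
for a,b in((.193,.215),(.075,.097)):
    Y=P[B&(P[...,2]>a)&(P[...,2]<b)];print(len(Y),np.median(Y[:,2]),cv2.minAreaRect((Y[:,:2]*1000).astype(np.float32)))
t,d=vision.camera("top");P=cloud("top",d=d);h=cv2.cvtColor(t,cv2.COLOR_RGB2HSV)
Y=P[(h[...,0]>=5)&(h[...,0]<=15)&(h[...,1]>150)&(P[...,2]>.203)&(P[...,2]<.225)&(P[...,0]>.58)&(P[...,0]<.75)&(P[...,1]>.1)]
print("orange",cv2.minAreaRect((Y[:,:2]*1000).astype(np.float32)))
o=np.load("top0.npz")['p'];print("bystander change",[np.abs(t[a:b,c:e].astype(int)-o[a:b,c:e]).mean().round(1) for a,b,c,e in((108,138,252,275),(100,134,342,368),(248,266,272,290))])
E
```

```text
t 18.90 [ 0.481  -0.2124  0.3261] gap 0.0465 F [-0.59  0.03 -0.24]
tool shift mm [-0.4  0.4 -3.9] rot [-0.001   0.0009 -0.    ] rot first, then shift [-0.4  0.4 -3.9]
top z 0.2014 [ 0.4773 -0.2102  0.166 ] [-0.354  0.935 -0.   ]
200 0.2010298747447771 ((482.1720886230469, -212.5160675048828), (57.04814147949219, 7.5595622062683105), 20.396392822265625)
782 0.0849530102379965 ((482.5222473144531, -211.4326171875), (85.241943359375, 34.7481689453125), 21.179981231689453)
orange ((653.0394287109375, 188.18997192382812), (58.590328216552734, 7.459906578063965), 12.340410232543945)
bystander change [np.float64(10.4), np.float64(13.4), np.float64(8.7)]
```

View pics/s7.png

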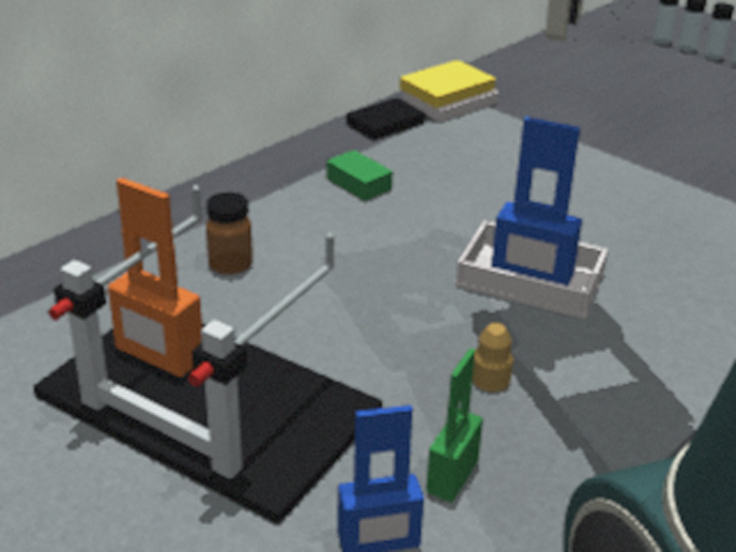

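The blue pack stands upright and centred in the tray, its top at 0.201–0.202 m as expected. The orange pack and the bystanders look undisturbed, and the gripper is clear. Handing the job in.

```bash
python3 -c "
from cell import arm
print(arm.job_done())"
```

```text
the job is handed in; nothing more can be done
None
```

The blue pack is off its peg and standing upright in the white tray, released, and I handed the job in at about 19 s. No verdict is reported, so this rests on my own checks.

**What I did:**
- **Lifting:** I gripped the large blue pack by its tab and raised it until the hole's lower edge met the peg, about 24 mm up. The wrist force peaked at about 12 N, of which roughly 3 N is the pack's own weight.
- **Sliding off:** I backed off 2 mm and slid the pack past the upturned tip; the readings showed no force beyond its weight.
- **Setting down:** I carried it over the tray, lowered it until it touched the floor (about 4 N), let go and withdrew the gripper.

**Last checks:**
- **Pack:** it is within about 2 mm of the tray's centre and visibly upright. Its top is at 0.201 m, against 0.202 m expected for standing on the floor.
- **Orange pack:** it measures within 1 mm of where it started.
- **Jar, objective and slide case:** I judged them unmoved by eye from the last picture. A pixel comparison of the top view did show some difference around each (8.7 to 13.4 grey levels). I put that down to changed shadows and noise, and did not measure their positions again.

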